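Push a square tube off-cut into the corner of a welding stop

ROBOT

A 6-joint arm with a two-finger parallel gripper is mounted at the origin on a cart in front of the work surface, level with it; the furniture and walls round the work are solid. World frame = base frame: x ahead of the robot, y to its left, z up, the work surface at z = 0. Lengths are in m, angles in rad, forces in N, time in s.
With the tool pointing down it reaches from about 0.375 to 0.9 m from the base axis. Payload 3.1 kg.
Tool frame: the origin (TCP) lies at the very end of the fingers, on their centre line; the grasp point (between the pads) lies 19 mm behind it; z points along the fingers, y is the line along which they close (so a half turn about z gives the same grasp; the last joint's range is limited). The gripper opens to 87 mm and grips with 3 to 60 N. Pads are 19 mm wide; open, the fingers measure 117 mm over their backs; the gripper's body (75 mm by 190 mm) begins 51 mm behind the grasp point.
Start: joints at [-1.304, 0.527, 1.433, -0, 1.181, -0.178], TCP at [0.27, -0.564, 0.195] pointing down, gripper open.
Joint ranges: [-3.08, 3.08], [-0.75, 2.2], [0.22, 2.44], [-1.43, 4.57], [0, 2.65], [-2.85, 2.85]. Speed limits (rad/s): [2.79, 2.79, 3.14, 3.14, 3.14, 3.14].

INTERFACE

Orientations are given as a unit quaternion [x, y, z, w].
In Python, from rig import robot gives the robot as it stands. The module is installed in compiled form; this text tells all that it offers.
- The arm moves only by the tool servo_tool, never from a script. Its argument "rows" is one flat list of numbers, 5 for each row, row after row: the closure, from -1 (fully open) to 1 (shut), so that 0 is half open, then the shift along the tool's x, y, z in m, then the turn about the tool's z in degrees. A call has 1 to 5 rows; each row shifts and turns the commanded pose from where the row before left it, along the tool's axes as they then stand; what a row does not reach is not made up. A row lasts 1/12 s, in which the tool goes at most 41.7 mm and 7.16 degrees, less where a joint would pass 70% of its speed; a pose out of reach is approached as far as the arm can. A call with a gripper value outside its range is refused whole. The fingers move at their own pace and stop on an object; "newtons" is the grip in N (left out, the last holds). Time passes only in rows, so rows that do not move let the fingers close. It gives the time, the measured TCP pose, the force, the opening and the grip force at its end, in the units of the state.
- robot.get_obs(): the state, without advancing time (a new reading comes with each control period).
- robot.camera(name): name is "side" or "top" or "wrist"; returns a dict with "pixels" (420x560x3 uint8, red, green, blue), "intrinsics" (3x3 intrinsics, pixels), "rvec" (rotation vector, rad) and "tvec" (3), from world to camera coordinates, as OpenCV has them; the wrist camera has in their place "mount" (4x4, takes a point from camera to tool coordinates, whose origin is the TCP and whose axes are the flange's). Camera axes: x right, y down, z forward; pixel columns grow to the right and rows downward; lengths in m; the calibration is good to about 2 mm. A picture is of the moment at which its call begins: read the wrist's pose just before it. There is no depth.
- robot.hand_in(): hands the job in; it is judged then, once.
Trained networks look in a picture, given as the dict that the camera call returned (one of the last four; its "shot" number tells which), for a name from the list of things; names that differ only in an ending like _2 or _b are one class to them, and where a whole thing is asked for, a point or a joint stands for the part that bears it (a point fixed in the world has none). Each returns a list of dicts, best first, with "score" (0 to 1); they miss things now and then, are a little off and sometimes report something else, mostly with a low value. They report only what shows in the picture. A call takes as long as a camera call.
- robot.spot_in(picture, query): "at" ([x, y, z] in m, in world coordinates, good to about 4 mm: the middle of the surface that is visible of it).
- robot.outline_of(picture, query): "region" (420x560 bool, what is visible of it).
- robot.place_of(picture, query): "at" ([x, y, z] in m, in world coordinates, good to about 4 mm: a listed point, or the origin of a listed thing).
The state is a dict: "time": time; "q": joint angles; "joint_velocities": joint speeds; "joint_torque": joint torques, N m; "position": TCP position; "tool_rot": TCP orientation; "ft_force": force on the tool from outside, world axes, zero at the start; "moment": the same for the moment, N m; "grip_width": finger opening in m; "grip_force": force on a finger pad.
Only numpy, scipy, OpenCV 4.12 (cv2) and the standard library are available. Lean on these libraries where they do the work, as an engineer would, in place of code of your own. Each camera call takes 0.05 s, during which the arm holds its last target. There are 200 camera calls.

TASK

Push the short square steel tube along the bench until it sits snugly in the corner of the yellow stop: one long side flush against the long fence and one end up against the short end stop. Only push it with the fingers, do not lift it or tip it over, and leave the white block and the other things where they are. Finish with the robot clear of everything.

Things in the scene. Friction and masses are not known exactly. Their poses are not given: they have to be found in the camera images.
- tube: The workpiece: a short off-cut of bare square steel tube, 75 x 32 x 32 mm, about 0.22 kg, lying flat on the bench. Origin: centre of its underside. x along its 75 mm length, z up. It slides on the bench when pushed with a finger.
- corner_stop: Yellow L-shaped stop screwed to the bench (fixed), 24 mm tall. Origin: inner corner at bench height, z up. Long fence: working face x = 0, from y = -10 to 180 mm, metal behind it out to x = +36. Short end stop: working face y = 0, from x = -45 to 0, metal out to y = -29. Open toward -x and +y. Seated, the tube's length lies along y, its origin at about x = -16, y = 38 mm. A fixed 130 mm tall tray is to its right.
- white_block: Off-white plastic wear block, 78 x 32 x 38 mm (x, y, z), lying loose on the bench to the left of the tube. Not part of the job: leave it where it is. Origin: centre of its underside, x along its length.
- nut: Large dark steel nut, 38 x 44 x 20 mm, loose on the bench behind the long fence; leave alone. Origin: centre of its underside.
- bolt: Steel bolt lying loose on the bench beyond the scrap tray, 28 x 101 x 25 mm (length along y); leave alone. Origin: centre of its underside.
- grease_pot: Green pot with a light grey lid, 96 mm across, 66 mm tall, loose, on the far right side beyond the large metal scrap tray; leave alone. Origin: centre of its underside.
- chisel: Old steel cold chisel, 174 mm long, 23 mm thick, loose on the bench behind the fence and the nut, along the foot of the red column; leave alone. Origin: centre of its underside.
- small_nut: Steel nut, 35 x 40 x 18 mm, loose beside the grease pot; leave alone. Origin: centre of its underside.
- flap_disc: Flap grinding disc, 117 mm across, 17 mm thick, lying flat beyond the scrap tray; leave alone. Origin: centre of its underside.

How it is judged:
By the outcome, as a careful person would: the job done as asked, in the order asked, and still so for the second after the job is handed in, with the robot touching nothing.
It also fails if it takes over 48 s, if anything falls off the work surface, if the arm or the gripper's body presses on something with over 40 N, if the wrist force passes 120 N, or if a joint passes its speed limit or range.

## Working session

There is one attempt and no reset: what is moved stays moved. The work goes in short steps, Python scripts to look and compute and a tool call to move; the robot and the scene stay as the last step left them, time stands still between calls to the robot, and variables do not carry over. Pictures are saved under pics/ and viewed, at most 10 in all, crops included, and the job is handed in when it is done.

Besides the shell and the picture viewer there is one more tool, called after "Emit:" as name(argument=value, ...), one argument or row to a line, values as JSON. servo_tool: Moves the arm, as the interface text tells. Its arguments: {"type":"object","properties":{"rows":{"type":"array","items":{"type":"number"}},"newtons":{"type":"number"}},"required":["rows"]}

```bash
mkdir -p pics; python3 - <<'E'
from rig import robot
import cv2,numpy as np
o=robot.get_obs();print(o['time'],o['position'],o['tool_rot'],o['grip_width'])
for c in['top','side']:
    p=robot.camera(c);cv2.imwrite(f'pics/{c}0.png',p['pixels'][...,::-1])
    np.savez(f'{c}.npz',K=p['intrinsics'],r=p['rvec'],t=p['tvec'])
    for n in['tube','corner_stop','white_block','nut']:
        r=robot.place_of(p,n)[:2];print(c,n,[(np.round(a['at'],4),round(a['score'],2)) for a in r])
    for n in['tube','corner_stop','white_block']:
        r=robot.outline_of(p,n)
        if r:
            m=r[0]['region'].astype(np.uint8);k,_=cv2.findContours(m,0,2);k=max(k,key=cv2.contourArea)
            print(c,n,r[0]['score'],cv2.approxPolyDP(k,2.5,True)[:,0].tolist())
E
```

```text
0.0 [ 0.26930108 -0.56312053  0.19386678] [ 9.75261804e-01  2.21050229e-01 -4.86462586e-05 -1.09904487e-03] 0.08714347030347681
top tube [(array([0.4415, 0.2713, 0.0042]), 0.93)]
top corner_stop [(array([ 0.4848,  0.1632, -0.0011]), 0.67)]
top white_block [(array([ 0.4902,  0.3474, -0.0033]), 0.94)]
top nut [(array([ 0.4176, -0.2696,  0.0022]), 0.68), (array([0.5619, 0.1712, 0.    ]), 0.46)]
top tube 0.77 [[163, 219], [157, 228], [177, 244], [184, 236]]
top corner_stop 0.77 [[164, 176], [159, 182], [209, 217], [202, 232], [210, 236], [217, 227], [214, 220], [219, 209], [169, 176]]
top white_block 0.74 [[155, 205], [150, 205], [132, 219], [137, 229], [161, 213]]
side tube [(array([0.4483, 0.2747, 0.0009]), 0.94)]
side corner_stop [(array([4.82e-01, 1.65e-01, 2.00e-04]), 0.74)]
side white_block [(array([0.4917, 0.3438, 0.0025]), 0.64)]
side nut [(array([5.594e-01, 1.709e-01, 1.000e-04]), 0.65), (array([0.4852, 0.165 , 0.0016]), 0.56)]
side tube 0.87 [[320, 311], [301, 333], [308, 343], [328, 320], [328, 316]]
side corner_stop 0.58 [[302, 278], [283, 277], [245, 341], [258, 347], [292, 289], [297, 286], [310, 293], [314, 286]]
side white_block 0.58 [[293, 340], [285, 347], [285, 353], [306, 376], [315, 364]]
```

```bash
python3 - <<'E'
import cv2,numpy as np
a=cv2.imread('pics/top0.png');b=cv2.imread('pics/side0.png')
a=cv2.resize(a[150:260,110:260],None,fx=2.66,fy=2.66,interpolation=2)
b=cv2.resize(b[250:390,220:360],None,fx=2.66,fy=2.66,interpolation=2)
h=max(a.shape[0],b.shape[0]);f=lambda i:np.pad(i,((0,h-i.shape[0]),(0,0),(0,0)))
cv2.imwrite('pics/crop0.png',np.hstack([f(a),f(b)]))
for c,ps in dict(top=[[163,219],[157,228],[177,244],[184,236],[164,176],[169,176],[159,182],[209,217],[202,232],[210,236],[217,227],[219,209],[155,205],[150,205],[132,219],[137,229],[161,213]],side=[[320,311],[301,333],[308,343],[328,320],[302,278],[283,277],[245,341],[258,347],[292,289],[297,286],[310,293],[314,286]]).items():
    d=np.load(c+'.npz');R=cv2.Rodrigues(d['r'])[0];C=-R.T@d['t'].ravel();print(c,C)
    for p in ps:
        v=R.T@np.linalg.inv(d['K'])@[*p,1]
        print(p,[np.round((C+v*(z-C[2])/v[2])[:2],3).tolist() for z in(0,.024,.032)])
E
```

```text
top [ 0.38951959 -0.01767714  1.27693828]
[163, 219] [[0.484, 0.299], [0.483, 0.293], [0.482, 0.291]]
[157, 228] [[0.459, 0.315], [0.458, 0.309], [0.458, 0.307]]
[177, 244] [[0.413, 0.259], [0.413, 0.254], [0.413, 0.252]]
[184, 236] [[0.435, 0.24], [0.434, 0.235], [0.434, 0.233]]
[164, 176] [[0.607, 0.296], [0.603, 0.29], [0.601, 0.288]]
[169, 176] [[0.607, 0.281], [0.603, 0.276], [0.601, 0.274]]
[159, 182] [[0.59, 0.31], [0.586, 0.304], [0.585, 0.302]]
[209, 217] [[0.487, 0.169], [0.485, 0.165], [0.485, 0.164]]
[202, 232] [[0.445, 0.189], [0.444, 0.185], [0.444, 0.184]]
[210, 236] [[0.433, 0.167], [0.433, 0.163], [0.432, 0.162]]
[217, 227] [[0.458, 0.147], [0.457, 0.144], [0.457, 0.143]]
[219, 209] [[0.509, 0.14], [0.507, 0.137], [0.506, 0.137]]
[155, 205] [[0.525, 0.321], [0.522, 0.315], [0.521, 0.313]]
[150, 205] [[0.525, 0.335], [0.522, 0.329], [0.522, 0.326]]
[132, 219] [[0.486, 0.386], [0.485, 0.378], [0.484, 0.376]]
[137, 229] [[0.458, 0.372], [0.457, 0.364], [0.456, 0.362]]
[161, 213] [[0.502, 0.304], [0.499, 0.298], [0.499, 0.296]]
side [0.54843175 0.49576614 0.94111746]
[320, 311] [[0.428, 0.235], [0.431, 0.241], [0.432, 0.243]]
[301, 333] [[0.481, 0.284], [0.483, 0.289], [0.483, 0.291]]
[308, 343] [[0.467, 0.308], [0.469, 0.313], [0.47, 0.314]]
[328, 320] [[0.412, 0.258], [0.415, 0.264], [0.417, 0.266]]
[302, 278] [[0.463, 0.146], [0.466, 0.155], [0.466, 0.158]]
[283, 277] [[0.512, 0.139], [0.513, 0.148], [0.513, 0.151]]
[245, 341] [[0.615, 0.292], [0.614, 0.297], [0.613, 0.299]]
[258, 347] [[0.585, 0.308], [0.584, 0.313], [0.584, 0.314]]
[292, 289] [[0.492, 0.173], [0.493, 0.181], [0.494, 0.184]]
[297, 286] [[0.478, 0.166], [0.48, 0.175], [0.481, 0.178]]
[310, 293] [[0.448, 0.187], [0.45, 0.195], [0.451, 0.198]]
[314, 286] [[0.435, 0.17], [0.438, 0.178], [0.439, 0.181]]
```

View pics/crop0.png

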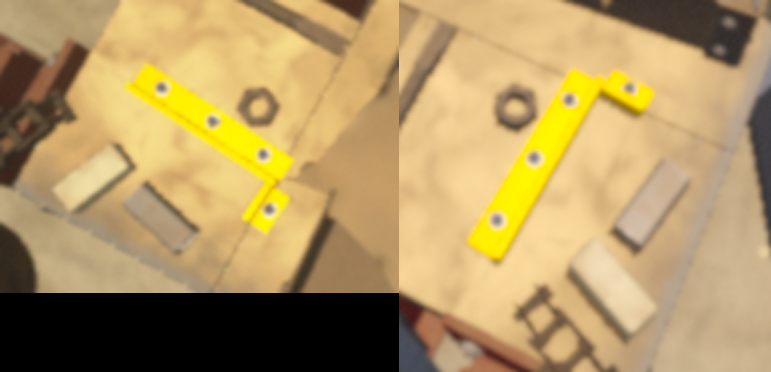

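View pics/top0.png

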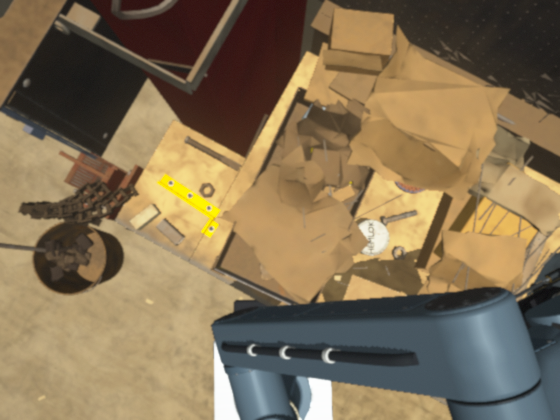

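View pics/side0.png

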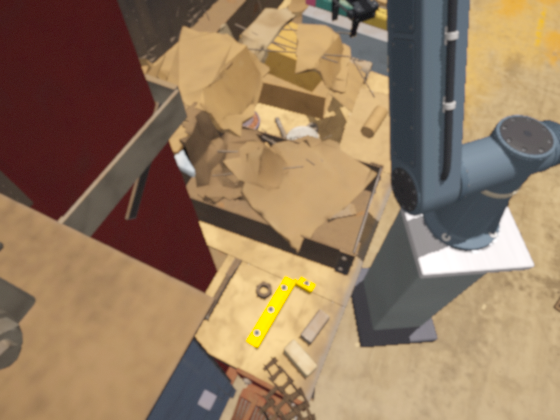

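```bash
cat > h.py <<'E'
import numpy as np,cv2
O=np.array([.484,.166]);A=np.radians(53.8)   # stop corner, direction of stop y
Y=np.array([np.cos(A),np.sin(A)]);X=np.array([Y[1],-Y[0]])
def s2w(x,y): return O+x*X+y*Y
def w2s(p): d=np.asarray(p)[:2]-O; return np.array([d@X,d@Y])
def ray(K,r,t,p,z):
    R=cv2.Rodrigues(np.asarray(r))[0];C=-R.T@np.ravel(t);v=R.T@np.linalg.inv(K)@[*p,1];return C+v*(z-C[2])/v[2]
def yaw(q): return np.degrees(2*np.arctan2(q[1],q[0]))
def plan(start,goal,n,grip):
    "n rows from start to goal, poses (x,y,z,yaw deg), tool down"
    s=np.array(start,float);g=np.array(goal,float);out=[]
    for i in range(n):
        d=(g-s)/n;th=np.radians(s[3]+d[3]*i)
        out+=[grip,round(d[0]*np.cos(th)+d[1]*np.sin(th),4),round(d[0]*np.sin(th)-d[1]*np.cos(th),4),round(-d[2],4),round(-d[3],2)]
    for k in range(0,len(out),25): print(out[k:k+25])
E
python3 - <<'E'
from h import *
d=np.load('side.npz')
for p in[(250,235),(290,250),(333,270),(350,245)]: print(p,[np.round(ray(d['K'],d['r'],d['t'],p,z)[:2],3) for z in(0,.13)])
W=[(.27,-.563,.195,25.5),(.33,-.50,.36,35),(.55,-.14,.40,80),(.50,.22,.36,143.8)]
for a,b,n in zip(W,W[1:],(5,12,10)): plan(a,b,n,0);print()
print(s2w(-.135,.064))
E
```

```text
(250, 235) [array([0.593, 0.011]), array([0.586, 0.078])]
(290, 250) [array([0.487, 0.065]), array([0.495, 0.124])]
(333, 270) [array([0.38, 0.13]), array([0.403, 0.181])]
(350, 245) [array([0.323, 0.063]), array([0.354, 0.122])]
[0, np.float64(0.0163), np.float64(-0.0062), np.float64(-0.033), np.float64(-1.9), 0, np.float64(0.0165), np.float64(-0.0057), np.float64(-0.033), np.float64(-1.9), 0, np.float64(0.0166), np.float64(-0.0051), np.float64(-0.033), np.float64(-1.9), 0, np.float64(0.0168), np.float64(-0.0046), np.float64(-0.033), np.float64(-1.9), 0, np.float64(0.0169), np.float64(-0.004), np.float64(-0.033), np.float64(-1.9)]

[0, np.float64(0.0322), np.float64(-0.0141), np.float64(-0.0033), np.float64(-3.75), 0, np.float64(0.0331), np.float64(-0.0119), np.float64(-0.0033), np.float64(-3.75), 0, np.float64(0.0338), np.float64(-0.0097), np.float64(-0.0033), np.float64(-3.75), 0, np.float64(0.0343), np.float64(-0.0075), np.float64(-0.0033), np.float64(-3.75), 0, np.float64(0.0348), np.float64(-0.0052), np.float64(-0.0033), np.float64(-3.75)]
[0, np.float64(0.035), np.float64(-0.0
[... 683 characters left out ...]
(0.004), np.float64(-6.38), 0, np.float64(0.0362), np.float64(-0.0033), np.float64(0.004), np.float64(-6.38), 0, np.float64(0.0363), np.float64(0.0008), np.float64(0.004), np.float64(-6.38), 0, np.float64(0.036), np.float64(0.0048), np.float64(0.004), np.float64(-6.38)]
[0, np.float64(0.0353), np.float64(0.0088), np.float64(0.004), np.float64(-6.38), 0, np.float64(0.0341), np.float64(0.0127), np.float64(0.004), np.float64(-6.38), 0, np.float64(0.0325), np.float64(0.0164), np.float64(0.004), np.float64(-6.38), 0, np.float64(0.0304), np.float64(0.0199), np.float64(0.004), np.float64(-6.38), 0, np.float64(0.028), np.float64(0.0231), np.float64(0.004), np.float64(-6.38)]

[0.41285912 0.29737723]
```

Emit:
servo_tool(
  rows=[0.3, 0.0165, -0.005, -0.035, -2, 0.3, 0.0165, -0.005, -0.035, -2, 0.3, 0.0165, -0.005, -0.035, -2, 0.3, 0.0165, -0.005, -0.035, -2, 0.3, 0.0165, -0.005, -0.035, -2],
)

```text
time: 1.22
position: [0.3293, -0.5007, 0.3716]
tool_rot: [0.952, 0.306, 0.0, 0.0]
ft_force: [0.2, -0.9, 0.1]
grip_width: 0.0613
grip_force: 0.0
```

Emit:
servo_tool(
  rows=[0.3, 0.032, -0.014, -0.006, -3.75, 0.3, 0.033, -0.012, -0.006, -3.75, 0.3, 0.034, -0.01, -0.006, -3.75, 0.3, 0.0345, -0.0075, -0.006, -3.75, 0.3, 0.035, -0.005, -0.006, -3.75],
)

```text
time: 1.63
position: [0.4197, -0.3487, 0.4004]
tool_rot: [0.889, 0.458, 0.0, 0.0]
ft_force: [1.0, -1.1, -0.1]
grip_width: 0.033
grip_force: 0.0
```

Emit:
servo_tool(
  rows=[0.3, 0.035, -0.003, 0, -3.75, 0.3, 0.035, -0.001, 0, -3.75, 0.3, 0.035, 0.0015, 0, -3.75, 0.3, 0.035, 0.004, 0, -3.75, 0.3, 0.0345, 0.006, 0, -3.75],
)

```text
time: 2.05
position: [0.5093, -0.1978, 0.4001]
tool_rot: [0.803, 0.596, 0.0, 0.0]
ft_force: [1.0, 0.5, 0.3]
grip_width: 0.031
grip_force: 0.0
```

```bash
sed -i 's/round(/round(/; s/print(out\[k:k+25\])/print(*out[k:k+25],sep=", ")/' h.py; python3 - <<'E'
from h import *
W=[(.511,-.196,.40,73.2),(.53,.04,.40,109),(.46,.24,.30,143.8)]
for a,b,n in zip(W,W[1:],(7,8)): plan(a,b,n,.3);print()
E
```

```text
0.3, 0.0331, -0.0071, -0.0, -5.11, 0.3, 0.0336, -0.0042, -0.0, -5.11, 0.3, 0.0338, -0.0012, -0.0, -5.11, 0.3, 0.0338, 0.0019, -0.0, -5.11, 0.3, 0.0335, 0.0049, -0.0, -5.11
0.3, 0.0329, 0.0078, -0.0, -5.11, 0.3, 0.0321, 0.0107, -0.0, -5.11

0.3, 0.0265, -0.0001, 0.0125, -4.35, 0.3, 0.0264, 0.0019, 0.0125, -4.35, 0.3, 0.0262, 0.0039, 0.0125, -4.35, 0.3, 0.0258, 0.0059, 0.0125, -4.35, 0.3, 0.0253, 0.0078, 0.0125, -4.35
0.3, 0.0247, 0.0097, 0.0125, -4.35, 0.3, 0.0238, 0.0115, 0.0125, -4.35, 0.3, 0.0229, 0.0133, 0.0125, -4.35
```

Emit:
servo_tool(
  rows=[0.3, 0.033, -0.007, 0, -5.1, 0.3, 0.0335, -0.004, 0, -5.1, 0.3, 0.034, -0.001, 0, -5.1, 0.3, 0.034, 0.002, 0, -5.1, 0.3, 0.0335, 0.005, 0, -5.1],
)

```text
time: 2.47
position: [0.5234, -0.029, 0.4]
tool_rot: [0.651, 0.759, 0.0, 0.0]
ft_force: [0.8, -0.1, 0.5]
grip_width: 0.0303
grip_force: 0.0
```

Emit:
servo_tool(
  rows=[0.3, 0.033, 0.008, 0, -5.1, 0.3, 0.032, 0.011, 0, -5.1, 0.3, 0.0265, 0, 0.0125, -4.35, 0.3, 0.0265, 0.002, 0.0125, -4.35, 0.3, 0.026, 0.004, 0.0125, -4.35],
)

```text
time: 2.88
position: [0.5038, 0.1134, 0.3621]
tool_rot: [0.485, 0.875, 0.0, 0.0]
ft_force: [0.1, 0.1, -0.9]
grip_width: 0.0302
grip_force: 0.0
```

Emit:
servo_tool(
  rows=[0.3, 0.026, 0.006, 0.0125, -4.35, 0.3, 0.0255, 0.008, 0.0125, -4.35, 0.3, 0.0245, 0.0095, 0.0125, -4.35, 0.3, 0.024, 0.0115, 0.0125, -4.35, 0.3, 0.023, 0.0135, 0.0125, -4.35],
)

```text
time: 3.3
position: [0.4604, 0.2389, 0.2995]
tool_rot: [0.311, 0.95, 0.0, 0.0]
ft_force: [0.4, -0.1, -0.6]
grip_width: 0.0304
grip_force: 0.0
```

Emit:
servo_tool(
  rows=[0.3, 0, 0, 0, 0, 0.3, 0, 0, 0, 0],
)

```text
time: 3.47
position: [0.46, 0.2385, 0.2993]
tool_rot: [0.312, 0.95, -0.001, -0.001]
ft_force: [0.6, -0.5, 0.6]
grip_width: 0.0307
grip_force: 0.0
```

```bash
cat > look.py <<'E'
import sys
from h import *
from rig import robot
from scipy.spatial.transform import Rotation as Ro
o=robot.get_obs();p=robot.camera('wrist')
n=sys.argv[1];cv2.imwrite(f'pics/{n}.png',p['pixels'][...,::-1])
T=np.eye(4);T[:3,:3]=Ro.from_quat(o['tool_rot']).as_matrix();T[:3,3]=o['position']
M=T@np.array(p['mount']);R=M[:3,:3].T;t=-R@M[:3,3];r=cv2.Rodrigues(R)[0]
np.savez(n+'.npz',K=p['intrinsics'],r=r,t=t)
print('t',o['time'],'tcp',np.round(o['position'],4),'yaw',yaw(o['tool_rot']),'cam',np.round(M[:3,3],3),'stop-frame',w2s(o['position']))
for q,z in(('tube',.032),('corner_stop',.024),('white_block',.038)):
    a=robot.place_of(p,q)[:2];print(q,[(np.round(k['at'],4),round(k['score'],2)) for k in a])
    g=robot.outline_of(p,q)
    if g:
        k,_=cv2.findContours(g[0]['region'].astype(np.uint8),0,2);k=max(k,key=cv2.contourArea)
        for c in cv2.approxPolyDP(k,4,True)[:,0].tolist(): print(c,[np.round(ray(p['intrinsics'],r,t,c,h)[:2],4).tolist() for h in(0,z)])
E
python3 look.py w1
```

```text
t 3.4667 tcp [0.46   0.2385 0.2993] yaw 143.66487999106212 cam [0.406 0.277 0.489] stop-frame [-0.06217601  0.04434749]
tube [(array([4.493e-01, 2.732e-01, 1.000e-04]), 0.76)]
[266, 143] [[0.4123, 0.2541], [0.4118, 0.2556]]
[266, 165] [[0.4377, 0.2351], [0.4356, 0.2378]]
[316, 170] [[0.4875, 0.2903], [0.4821, 0.2895]]
[318, 148] [[0.4629, 0.3109], [0.4591, 0.3087]]
corner_stop [(array([0.483 , 0.1635, 0.0023]), 0.74)]
[225, 190] [[0.4312, 0.163], [0.4299, 0.1686]]
[227, 217] [[0.4659, 0.1393], [0.463, 0.1461]]
[239, 220] [[0.4806, 0.1513], [0.4769, 0.1574]]
[244, 241] [[0.5121, 0.1366], [0.5069, 0.1435]]
[363, 236] [[0.6153, 0.291], [0.605, 0.2903]]
[363, 215] [[0.5868, 0.3092], [0.5779, 0.3076]]
[247, 218] [[0.4853, 0.1631], [0.4814, 0.1687]]
[244, 190] [[0.4481, 0.1861], [0.446, 0.1905]]
white_block []
[354, 122] [[0.4632, 0.373], [0.4588, 0.3656]]
[344, 124] [[0.4571, 0.36], [0.4531, 0.3535]]
[329, 170] [[0.4989, 0.3058], [0.4917, 0.3036]]
[333, 178] [[0.5123, 0.304], [0.504, 0.3019]]
[350, 183] [[0.5336, 0.3203], [0.5236, 0.3169]]
[371, 131] [[0.4882, 0.3859], [0.4818, 0.3774]]
```

View pics/w1.png

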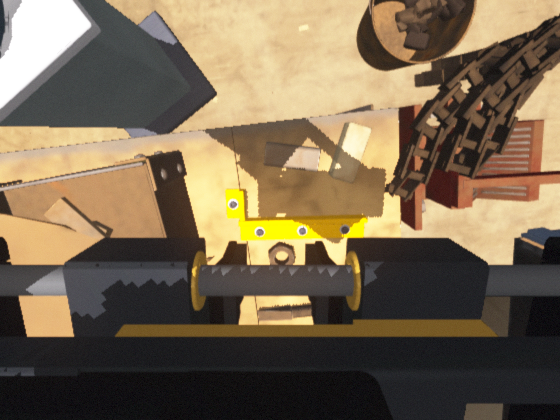

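```bash
sed -i 's/^O=.*/O=np.array([.483,.167]);A=np.radians(55.3)/' h.py; python3 - <<'E'
from h import *
print('tube',w2s((.447,.273)),'block',[w2s(p).round(3) for p in[(.4588,.3656),(.4531,.3535),(.4917,.3036),(.504,.3019)]])
d=np.load('w1.npz')
for p in[(175,155),(192,240)]: print('tray',w2s(ray(d['K'],d['r'],d['t'],p,.13)))
x,y=w2s((.447,.273))
a=s2w(x-.050,y);b=s2w(-.0425,y-.004);print(a,b)
W=[(.46,.2385,.2993,143.66),(*a,.09,145.3),(*a,.01,145.3)]
for a,b,n in zip(W,W[1:],(7,3)): plan(a,b,n,.3);print()
E
```

```text
tube [-0.08994081  0.06665321] block [array([-0.133,  0.15 ]), array([-0.131,  0.136]), array([-0.071,  0.117]), array([-0.06 ,  0.123])]
tray [-0.1027528  -0.06293008]
tray [-0.00612671 -0.05337225]
[0.4058928  0.30146398] [0.48372607 0.24270434]
0.3, 0.0116, 0.0027, 0.0299, -0.23, 0.3, 0.0115, 0.0027, 0.0299, -0.23, 0.3, 0.0115, 0.0028, 0.0299, -0.23, 0.3, 0.0115, 0.0028, 0.0299, -0.23, 0.3, 0.0115, 0.0029, 0.0299, -0.23
0.3, 0.0115, 0.0029, 0.0299, -0.23, 0.3, 0.0115, 0.0029, 0.0299, -0.23

0.3, 0.0, 0.0, 0.0267, -0.0, 0.3, 0.0, 0.0, 0.0267, -0.0, 0.3, 0.0, 0.0, 0.0267, -0.0
```

Emit:
servo_tool(
  rows=[0.3, 0.0115, 0.0022, 0.03, -0.23, 0.3, 0.0115, 0.0022, 0.03, -0.23, 0.3, 0.0115, 0.0022, 0.03, -0.23, 0.3, 0.0115, 0.0022, 0.03, -0.23, 0.3, 0.0115, 0.0022, 0.03, -0.23],
)

```text
time: 4.23
position: [0.4214, 0.2804, 0.1492]
tool_rot: [0.304, 0.953, 0.001, 0.001]
ft_force: [0.4, -0.1, -0.1]
grip_width: 0.0306
grip_force: 0.0
```

Emit:
servo_tool(
  rows=[0.3, 0.0115, 0.0022, 0.03, -0.23, 0.3, 0.0115, 0.0022, 0.03, -0.23, 0.3, 0, 0, 0.03, 0, 0.3, 0, 0, 0.03, 0, 0.3, 0, 0, 0.018, 0],
)

```text
time: 4.65
position: [0.4042, 0.2967, 0.0096]
tool_rot: [0.3, 0.954, -0.001, -0.001]
ft_force: [0.5, 1.1, -0.4]
grip_width: 0.0306
grip_force: 0.0
```

Emit:
servo_tool(
  rows=[0.3, -0.01, 0, 0, 0, 0.3, -0.01, 0, 0, 0, 0.3, -0.008, 0, 0, 0, 0.3, -0.006, 0, 0, 0, 0.3, -0.006, 0, 0, 0],
)

```text
time: 5.07
position: [0.44, 0.274, 0.0134]
tool_rot: [0.3, 0.954, 0.001, 0.001]
ft_force: [-0.7, -0.5, 1.1]
grip_width: 0.0305
grip_force: 0.0
```

Emit:
servo_tool(
  rows=[0.3, -0.006, 0, 0, 0, 0.3, -0.006, 0, 0, 0, 0.3, -0.006, 0, 0, 0, 0.3, -0.006, 0, 0, 0, 0.3, -0.006, 0, 0, 0],
)

```text
time: 5.48
position: [0.4626, 0.257, 0.012]
tool_rot: [0.299, 0.954, 0.0, 0.0]
ft_force: [0.1, -0.0, 0.2]
grip_width: 0.0305
grip_force: 0.0
```

```bash
python3 look.py w2
```

```text
t 5.4833 tcp [0.4626 0.257  0.012 ] yaw 145.16104229984836 cam [0.407 0.294 0.202] stop-frame [-0.06797763  0.06236495]
tube [(array([ 0.4519,  0.2743, -0.0012]), 0.8)]
[220, 178] [[0.4114, 0.2494], [0.4108, 0.2564]]
[216, 233] [[0.4382, 0.2258], [0.4333, 0.2366]]
[302, 245] [[0.4764, 0.2666], [0.4654, 0.2709]]
[321, 241] [[0.4812, 0.2781], [0.4694, 0.2806]]
[331, 250] [[0.4901, 0.2801], [0.4769, 0.2823]]
[344, 250] [[0.4949, 0.287], [0.481, 0.2881]]
[354, 235] [[0.4899, 0.2977], [0.4767, 0.2971]]
[359, 197] [[0.4704, 0.3133], [0.4604, 0.3102]]
[349, 189] [[0.4625, 0.3108], [0.4538, 0.3081]]
[235, 172] [[0.4137, 0.2591], [0.4127, 0.2647]]
corner_stop []
white_block [(array([ 4.940e-01,  3.417e-01, -1.000e-04]), 0.97)]
[419, 131] [[0.4566, 0.3633], [0.4473, 0.3502]]
[375, 237] [[0.4987, 0.3081], [0.4815, 0.3054]]
[448, 237] [[0.5255, 0.3466], [0.5032, 0.3367]]
[459, 242] [[0.5326, 0.3509], [0.509, 0.3401]]
[501, 151] [[0.4951, 0.3981], [0.4785, 0.3785]]
[450, 131] [[0.4671, 0.3784], [0.4558, 0.3624]]
```

View pics/w2.png

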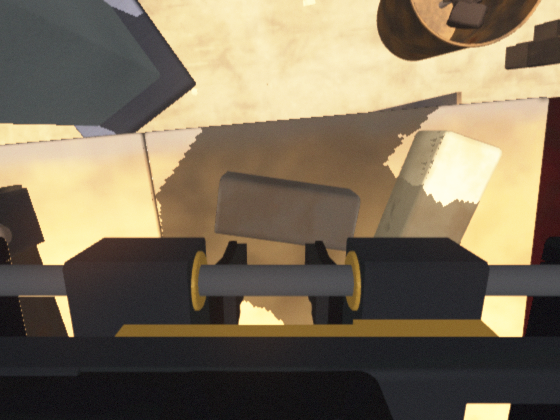

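```bash
python3 - <<'E'
from h import *
from rig import robot
o=robot.get_obs();print(o['position'],o['ft_force'])
d=np.load('w2.npz')
for q in[(0,.0225,0),(0,-.0225,0)]:
    th=np.radians(145.2);P=o['position']+np.array([np.sin(th),-np.cos(th),0])*q[1]
    print('tip px',cv2.projectPoints(P.reshape(1,3),d['r'],d['t'],d['K'],None)[0].ravel())
ims=[]
for c,(r0,r1,c0,c1) in dict(top=(150,270,110,260),side=(230,390,200,360)).items():
    p=robot.camera(c);ims.append(cv2.resize(p['pixels'][r0:r1,c0:c1,::-1],(400,400),interpolation=2))
    print(c,[(np.round(a['at'],4),round(a['score'],2)) for a in robot.place_of(p,'tube')[:2]])
cv2.imwrite('pics/c2.png',np.hstack(ims))
E
```

```text
[0.46167658 0.25740122 0.01174596] [-0.07607501 -0.49298226 -0.20298584]
tip px [314.51897404 240.82941217]
tip px [240.41425013 240.86892282]
top []
side [(array([4.502e-01, 2.748e-01, 4.000e-04]), 0.51)]
```

View pics/c2.png

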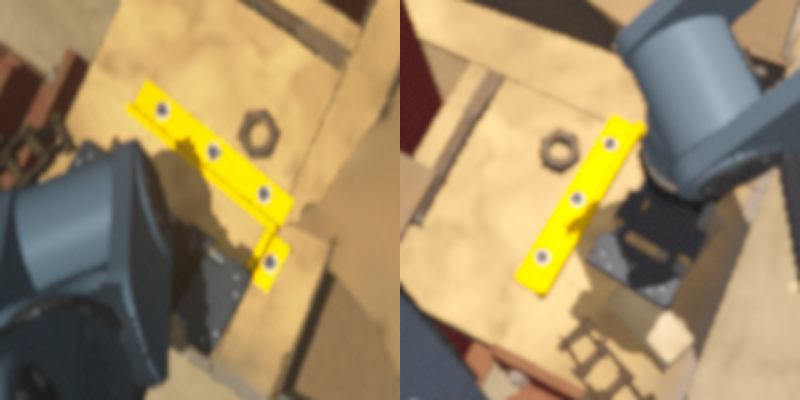

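```bash
python3 - <<'E'
import cv2
from rig import robot
p=robot.camera('wrist');a=p['pixels'][150:350,160:420,::-1]
b=cv2.resize(a,None,fx=3,fy=3,interpolation=2);b=cv2.convertScaleAbs(b,alpha=1.8,beta=20);cv2.imwrite('pics/z3.png',b)
E
```

```text
(no output)
```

View pics/z3.png

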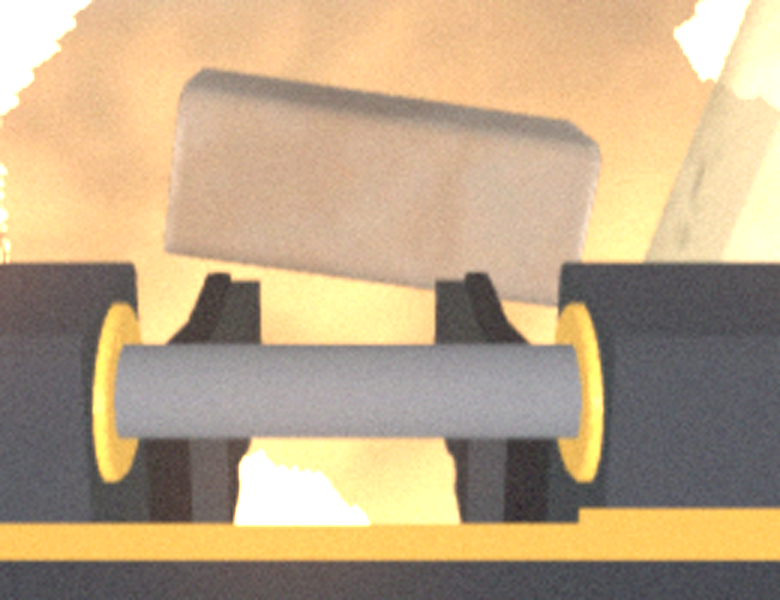

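Emit:
servo_tool(
  rows=[0.3, 0, 0, -0.03, 0, 0.3, 0, 0, -0.03, 0, 0.3, 0.025, 0, -0.005, 0, 0.3, 0.025, 0, 0, 0, 0.3, 0.022, 0, 0, 0],
)

```text
time: 6.5
position: [0.4027, 0.299, 0.0778]
tool_rot: [0.3, 0.954, 0.001, 0.001]
ft_force: [-0.3, 0.9, 0.0]
grip_width: 0.0303
grip_force: 0.0
```

Emit:
servo_tool(
  rows=[0.3, 0, 0, 0.03, 0, 0.3, 0, 0, 0.03, 0, 0.3, 0, 0, 0.005, 0, 0.3, 0, 0, 0, 0, 0.3, 0, 0, 0, 0],
)

```text
time: 6.92
position: [0.4033, 0.2984, 0.0121]
tool_rot: [0.3, 0.954, -0.0, -0.0]
ft_force: [-0.1, 1.1, 0.5]
grip_width: 0.0306
grip_force: 0.0
```

```bash
python3 - <<'E'
from h import *
from rig import robot
o=robot.get_obs();print(o['position'],o['ft_force'],w2s(o['position']),yaw(o['tool_rot']))
for c in('side','wrist'):
    p=robot.camera(c);print(c,[(np.round(a['at'],4),round(a['score'],2)) for a in robot.place_of(p,'tube')[:2]])
    if c=='side': s=cv2.resize(p['pixels'][230:390,240:400,::-1],(400,400),interpolation=2)
    else: w=cv2.resize(p['pixels'][200:360,200:360,::-1],(400,400),interpolation=2); w=cv2.convertScaleAbs(w,alpha=1.6,beta=20)
cv2.imwrite('pics/c4.png',np.hstack([s,w]))
E
```

```text
[0.40331215 0.29839807 0.01209395] [-0.05610516  1.1058211   0.53378391] [-0.14031713  0.06266348] 145.14016831390606
side [(array([0.4469, 0.2752, 0.0018]), 0.64)]
wrist [(array([ 0.4486,  0.2746, -0.0009]), 0.89)]
```

View pics/c4.png

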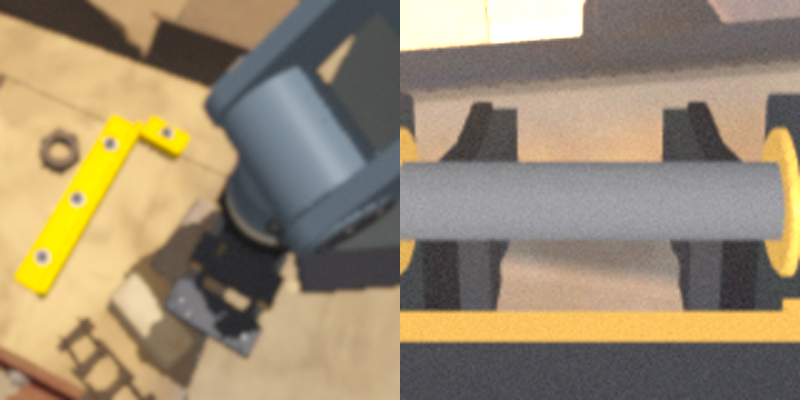

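Emit:
servo_tool(
  rows=[0.3, 0, 0, 0.005, 0, 0.3, 0, 0, 0.004, 0, 0.3, 0, 0, 0, 0],
)

```text
time: 7.37
position: [0.4028, 0.2982, 0.0025]
tool_rot: [0.3, 0.954, -0.0, -0.0]
ft_force: [0.4, -0.6, 0.7]
grip_width: 0.0303
grip_force: 0.0
```

Emit:
servo_tool(
  rows=[0.3, 0, 0, 0.003, 0, 0.3, 0, 0, 0.003, 0, 0.3, 0, 0, 0, 0],
)

```text
time: 7.62
position: [0.4028, 0.2982, -0.0037]
tool_rot: [0.299, 0.954, -0.0, -0.0]
ft_force: [-0.3, -0.7, -0.2]
grip_width: 0.0302
grip_force: 0.0
```

Emit:
servo_tool(
  rows=[0.3, 0, 0, 0.003, 0, 0.3, 0, 0, 0.003, 0, 0.3, 0, 0, 0, 0],
)

```text
time: 7.87
position: [0.4028, 0.2983, -0.0097]
tool_rot: [0.299, 0.954, -0.0, -0.0]
ft_force: [0.1, 0.8, -0.2]
grip_width: 0.0302
grip_force: 0.0
```

Emit:
servo_tool(
  rows=[0.3, 0, 0, 0.003, 0, 0.3, 0, 0, 0.003, 0, 0.3, 0, 0, 0, 0],
)

```text
time: 8.12
position: [0.4028, 0.2983, -0.0157]
tool_rot: [0.299, 0.954, -0.0, -0.0]
ft_force: [-0.9, 0.1, -0.3]
grip_width: 0.0302
grip_force: 0.0
```

Emit:
servo_tool(
  rows=[0.3, -0.008, 0, 0.001, 0, 0.3, -0.008, 0, 0.001, 0, 0.3, -0.006, 0, 0, 0, 0.3, -0.006, 0, 0, 0, 0.3, -0.006, 0, 0, 0],
)

```text
time: 8.53
position: [0.4313, 0.2784, -0.0172]
tool_rot: [0.3, 0.954, -0.0, -0.0]
ft_force: [-0.4, 0.4, 0.0]
grip_width: 0.0302
grip_force: 0.6
```

Emit:
servo_tool(
  rows=[0.3, -0.006, 0, 0, 0, 0.3, -0.006, 0, 0, 0, 0.3, -0.006, 0, 0, 0, 0.3, -0.004, 0, 0, 0, 0.3, 0, 0, 0, 0],
)

```text
time: 8.95
position: [0.4505, 0.266, -0.017]
tool_rot: [0.3, 0.954, 0.0, 0.001]
ft_force: [0.1, 0.2, 0.4]
grip_width: 0.0304
grip_force: 0.0
```

```bash
python3 look.py w5; python3 - <<'E'
from h import *
from rig import robot
for c in('side','top'):
    p=robot.camera(c);print(c,[(np.round(a['at'],4),w2s(a['at']).round(3),round(a['score'],2)) for a in robot.place_of(p,'tube')[:2]])
E
```

```text
t 8.95 tcp [ 0.4505  0.266  -0.017 ] yaw 145.10745778284402 cam [0.395 0.303 0.172] stop-frame [-0.08305114  0.06291877]
tube [(array([ 0.4776,  0.2525, -0.0028]), 0.83)]
[240, 305] [[0.4645, 0.2294], [0.4515, 0.2431]]
[240, 324] [[0.4745, 0.222], [0.4597, 0.2371]]
[312, 324] [[0.4988, 0.2569], [0.4796, 0.2655]]
[306, 297] [[0.4821, 0.2638], [0.466, 0.271]]
[248, 297] [[0.463, 0.2363], [0.4503, 0.2487]]
corner_stop []
[467, 405] [[0.6037, 0.3057], [0.5746, 0.3053]]
[464, 419] [[0.6124, 0.2992], [0.5821, 0.2997]]
[483, 419] [[0.6194, 0.3092], [0.5882, 0.3083]]
[477, 404] [[0.6066, 0.3112], [0.5772, 0.3101]]
white_block [(array([ 0.4934,  0.3447, -0.0025]), 0.72)]
[438, 162] [[0.4569, 0.3629], [0.4432, 0.3497]]
[405, 236] [[0.4825, 0.3289], [0.4632, 0.3232]]
[448, 238] [[0.497, 0.3478], [0.4745, 0.3379]]
[489, 264] [[0.524, 0.3595], [0.4956, 0.3471]]
[504, 263] [[0.5283, 0.3667], [0.4989, 0.3527]]
[540, 191] [[0.5015, 0.4001], [0.478, 0.3787]]
[480, 168] [[0.4722, 0.3794], [0.4552, 0.3626]]
side [(array([ 0.4755,  0.2577, -0.0027]), array([-0.058,  0.07 ]), 0.41)]
top [(array([0.4758, 0.2564, 0.0044]), array([-0.057,  0.069]), 0.52)]
```

Emit:
servo_tool(
  rows=[0.3, -0.008, 0, 0, 0, 0.3, -0.008, 0, 0, 0, 0.3, -0.008, 0, 0, 0, 0.3, -0.006, 0, 0, 0, 0.3, -0.004, 0, 0, 0],
)

```text
time: 9.92
position: [0.4784, 0.2463, -0.0172]
tool_rot: [0.3, 0.954, 0.0, 0.0]
ft_force: [-0.8, 1.2, -0.2]
grip_width: 0.0306
grip_force: 0.7
```

Emit:
servo_tool(
  rows=[0.3, -0.002, 0, 0, 0, 0.3, -0.002, 0, 0, 0, 0.3, -0.001, 0, 0, 0, 0.3, 0, 0, 0, 0],
)

```text
time: 10.25
position: [0.4813, 0.244, -0.0171]
tool_rot: [0.299, 0.954, -0.0, 0.0]
ft_force: [0.2, 0.1, -0.5]
grip_width: 0.0305
grip_force: 0.1
```

Emit:
servo_tool(
  rows=[0.3, -0.001, 0, 0, 0, 0.3, -0.001, 0, 0, 0, 0.3, -0.001, 0, 0, 0, 0.3, 0, 0, 0, 0],
)

```text
time: 10.58
position: [0.4834, 0.2424, -0.0171]
tool_rot: [0.299, 0.954, -0.0, -0.0]
ft_force: [-0.7, 0.8, 1.0]
grip_width: 0.0308
grip_force: 0.7
```

Emit:
servo_tool(
  rows=[0.3, -0.001, 0, 0, 0, 0.3, -0.001, 0, 0, 0, 0.3, 0, 0, 0, 0],
)

```text
time: 10.83
position: [0.4843, 0.2416, -0.0171]
tool_rot: [0.299, 0.954, -0.0, -0.001]
ft_force: [-3.8, 3.2, 2.0]
grip_width: 0.0308
grip_force: 2.3
```

```bash
python3 - <<'E'
from h import *
d=np.load('w1.npz')
for p in[(385,190),(402,110),(400,215),(420,220),(395,185)]: print(p,[w2s(ray(d['K'],d['r'],d['t'],p,z)).round(3) for z in(0,.06,.12)])
E
```

```text
(385, 190) [array([-0.034,  0.208]), array([-0.045,  0.188]), array([-0.056,  0.168])]
(402, 110) [array([-0.148,  0.226]), array([-0.145,  0.204]), array([-0.143,  0.182])]
(400, 215) [array([0.006, 0.233]), array([-0.01,  0.21]), array([-0.026,  0.187])]
(420, 220) [array([0.015, 0.264]), array([-0.003,  0.237]), array([-0.02 ,  0.211])]
(395, 185) [array([-0.041,  0.222]), array([-0.051,  0.201]), array([-0.062,  0.179])]
```

Emit:
servo_tool(
  rows=[0.3, 0.006, 0, 0, 0, 0.3, 0.012, 0, 0, 0, 0.3, 0.01, 0, -0.02, 0, 0.3, 0, 0, -0.035, 0, 0.3, 0, 0, -0.035, 0],
)

```text
time: 11.25
position: [0.4599, 0.2574, 0.0726]
tool_rot: [0.299, 0.954, -0.001, -0.002]
ft_force: [1.7, 0.5, 0.6]
grip_width: 0.0303
grip_force: 0.0
```

```bash
python3 - <<'E'
from h import *
from rig import robot
o=robot.get_obs();p=o['position'];print(w2s(p),p)
W=[(*p,yaw(o['tool_rot'])),(*s2w(-.02,.137),.10,55.3)]
plan(*W,14,1)
E
```

```text
[-0.0704857   0.06114515] [0.45985928 0.25739618 0.07259458]
1, -0.0036, 0.0054, -0.002, 6.42, 1, -0.003, 0.0058, -0.002, 6.42, 1, -0.0023, 0.0061, -0.002, 6.42, 1, -0.0016, 0.0063, -0.002, 6.42, 1, -0.0009, 0.0064, -0.002, 6.42
1, -0.0002, 0.0065, -0.002, 6.42, 1, 0.0006, 0.0065, -0.002, 6.42, 1, 0.0013, 0.0064, -0.002, 6.42, 1, 0.002, 0.0062, -0.002, 6.42, 1, 0.0027, 0.0059, -0.002, 6.42
1, 0.0033, 0.0056, -0.002, 6.42, 1, 0.0039, 0.0052, -0.002, 6.42, 1, 0.0045, 0.0047, -0.002, 6.42, 1, 0.005, 0.0042, -0.002, 6.42
```

Emit:
servo_tool(
  rows=[1, -0.0035, 0.0055, -0.003, 6.4, 1, -0.003, 0.006, -0.003, 6.4, 1, -0.0025, 0.006, -0.003, 6.4, 1, -0.0015, 0.0065, -0.002, 6.4, 1, -0.001, 0.0065, -0.002, 6.4],
)

```text
time: 11.67
position: [0.4928, 0.27, 0.0862]
tool_rot: [0.553, 0.833, 0.0, 0.0]
ft_force: [-0.2, -0.8, -1.0]
grip_width: 0.0054
grip_force: 0.0
```

Emit:
servo_tool(
  rows=[1, 0, 0.0065, -0.002, 6.4, 1, 0.0005, 0.0065, -0.002, 6.4, 1, 0.0015, 0.0065, -0.002, 6.4, 1, 0.002, 0.006, -0.002, 6.4, 1, 0.0025, 0.006, -0.002, 6.4],
)

```text
time: 12.08
position: [0.5227, 0.2821, 0.0958]
tool_rot: [0.761, 0.649, 0.0, 0.0]
ft_force: [-0.2, -0.3, 0.7]
grip_width: 0.0005
grip_force: 0.0
```

Emit:
servo_tool(
  rows=[1, 0.0035, 0.0055, 0, 6.4, 1, 0.004, 0.005, 0, 6.4, 1, 0.0045, 0.0045, 0, 6.4, 1, 0.005, 0.004, 0, 6.4, 1, 0, 0, 0, 0],
)

```text
time: 12.5
position: [0.5476, 0.2926, 0.0959]
tool_rot: [0.885, 0.465, 0.001, 0.0]
ft_force: [0.2, 0.3, -0.2]
grip_width: 0.0002
grip_force: 0.0
```

```bash
python3 look.py w6; python3 - <<'E'
from h import *
from rig import robot
for c in('side','top'):
    p=robot.camera(c);print(c,[(np.round(a['at'],4),w2s(a['at']).round(3),round(a['score'],2)) for a in robot.place_of(p,'tube')[:2]])
E
```

```text
t 12.5 tcp [0.5476 0.2926 0.0959] yaw 55.46010183904867 cam [0.584 0.346 0.286] stop-frame [-0.01837455  0.1400745 ]
tube []
[276, 310] [[0.4899, 0.2071], [0.5005, 0.2227]]
[275, 324] [[0.4805, 0.1951], [0.4921, 0.2121]]
corner_stop []
[301, 165] [[0.5865, 0.3095], [0.5863, 0.3126]]
[298, 236] [[0.5488, 0.2575], [0.5518, 0.2649]]
[337, 237] [[0.5775, 0.2365], [0.5781, 0.2457]]
[341, 166] [[0.6145, 0.2892], [0.6119, 0.294]]
white_block [(array([ 0.4924,  0.3431, -0.    ]), 0.57)]
[135, 175] [[0.4631, 0.384], [0.4793, 0.379]]
[130, 212] [[0.4379, 0.3612], [0.4574, 0.3593]]
[224, 236] [[0.4934, 0.2957], [0.5055, 0.3024]]
[235, 195] [[0.5241, 0.3206], [0.5321, 0.324]]
[157, 170] [[0.4816, 0.3765], [0.4953, 0.3725]]
side [(array([ 0.5988, -0.4074, -0.0052]), array([ 0.422, -0.406]), 0.19)]
top [(array([0.5093, 0.231 , 0.0043]), array([-0.015,  0.068]), 0.76)]
```

View pics/w6.png

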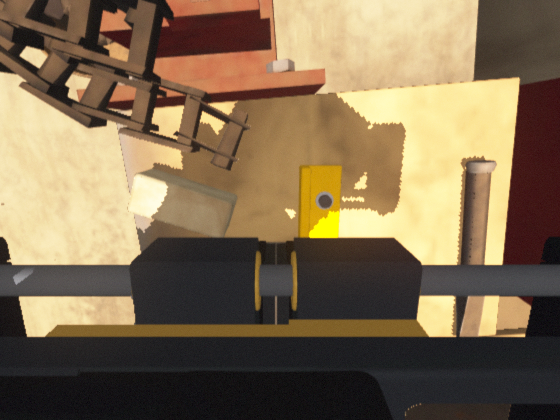

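Emit:
servo_tool(
  rows=[1, 0, -0.003, 0.03, 0, 1, 0, 0, 0.03, 0, 1, 0, 0, 0.03, 0, 1, 0, 0, 0.01, 0, 1, 0, 0, 0, 0],
)

```text
time: 13.47
position: [0.5416, 0.2927, -0.007]
tool_rot: [0.885, 0.466, -0.003, -0.001]
ft_force: [0.2, -0.5, 0.7]
grip_width: 0.0001
grip_force: 0.0
```

Emit:
servo_tool(
  rows=[1, 0, 0, 0.004, 0, 1, 0, 0, 0.004, 0, 1, 0, 0, 0.004, 0, 1, 0, 0, 0, 0],
)

```text
time: 13.8
position: [0.5445, 0.2937, -0.0155]
tool_rot: [0.885, 0.466, 0.001, 0.0]
ft_force: [0.7, -0.3, -0.2]
grip_width: -0.0001
grip_force: 0.0
```

Emit:
servo_tool(
  rows=[1, -0.012, 0, 0, 0, 1, -0.008, 0, 0, 0, 1, -0.006, 0, 0, 0, 1, -0.006, 0, 0, 0, 1, -0.005, 0, 0, 0],
)

```text
time: 14.22
position: [0.5239, 0.2638, -0.0154]
tool_rot: [0.885, 0.466, 0.002, -0.0]
ft_force: [0.6, 5.0, 1.5]
grip_width: 0.0009
grip_force: 2.4
```

Emit:
servo_tool(
  rows=[1, -0.005, 0, 0, 0, 1, -0.004, 0, 0, 0, 1, -0.003, 0, 0, 0, 1, -0.002, 0, 0, 0, 1, 0, 0, 0, 0],
)

```text
time: 14.63
position: [0.5159, 0.2522, -0.0154]
tool_rot: [0.885, 0.466, 0.001, -0.0]
ft_force: [-0.1, 3.9, 1.4]
grip_width: 0.0006
grip_force: 1.9
```

Emit:
servo_tool(
  rows=[1, -0.001, 0, 0, 0, 1, -0.001, 0, 0, 0, 1, 0, 0, 0, 0],
)

```text
time: 14.88
position: [0.5151, 0.2508, -0.0155]
tool_rot: [0.885, 0.466, 0.002, -0.0]
ft_force: [0.2, 5.2, 3.1]
grip_width: 0.0005
grip_force: 2.4
```

Emit:
servo_tool(
  rows=[1, -0.001, -0.0005, 0, 0, 1, -0.001, -0.0005, 0, 0, 1, 0, 0, 0, 0],
)

```text
time: 15.13
position: [0.5133, 0.2489, -0.0156]
tool_rot: [0.885, 0.466, 0.001, 0.0]
ft_force: [2.9, 3.1, 2.7]
grip_width: 0.0009
grip_force: 1.9
```

Emit:
servo_tool(
  rows=[1, -0.001, 0, 0, 0, 1, -0.001, 0, 0, 0, 1, 0, 0, 0, 0],
)

```text
time: 15.38
position: [0.5135, 0.2484, -0.0156]
tool_rot: [0.885, 0.465, 0.003, 0.0]
ft_force: [3.5, 6.5, 1.7]
grip_width: 0.0006
grip_force: 3.8
```

Emit:
servo_tool(
  rows=[1, -0.001, 0, 0, 0, 1, 0, 0, 0, 0],
)

```text
time: 15.55
position: [0.5136, 0.2484, -0.0155]
tool_rot: [0.885, 0.465, 0.004, -0.0]
ft_force: [4.1, 8.7, 1.2]
grip_width: 0.0007
grip_force: 5.0
```

Emit:
servo_tool(
  rows=[1, 0.008, 0, 0, 0, 1, 0.015, 0, 0, 0, 1, 0, 0, -0.03, 0, 1, 0, 0, -0.035, 0, 1, 0, 0, -0.035, 0],
)

```text
time: 15.97
position: [0.5205, 0.2638, 0.0827]
tool_rot: [0.885, 0.466, -0.004, -0.0]
ft_force: [1.4, -0.2, 0.0]
grip_width: 0.0002
grip_force: 0.0
```

```bash
cat > chk.py <<'E'
from h import *
from rig import robot
o=robot.get_obs();print(o['time'],o['position'],yaw(o['tool_rot']),w2s(o['position']))
for c in('side','top'):
    p=robot.camera(c);cv2.imwrite(f'pics/last_{c}.png',p['pixels'][...,::-1])
    for n in('tube','corner_stop','white_block'):
        print(c,n,[(np.round(a['at'],4),w2s(a['at']).round(3),round(a['score'],2)) for a in robot.place_of(p,n)[:1]])
        g=robot.outline_of(p,n)
        if g and n=='tube':
            k,_=cv2.findContours(g[0]['region'].astype(np.uint8),0,2);k=max(k,key=cv2.contourArea)
            for q in cv2.approxPolyDP(k,2,True)[:,0].tolist(): print(q,w2s(ray(p['intrinsics'],p['rvec'],p['tvec'],q,.032)).round(4))
E
python3 chk.py
```

```text
15.9667 [0.52051922 0.26378166 0.08271065] 55.58929880272696 [-0.02424962  0.10092739]
side tube []
side corner_stop []
side white_block [(array([0.4892, 0.3438, 0.0059]), array([-0.096,  0.149]), 0.93)]
top tube [(array([0.4896, 0.2039, 0.0051]), array([-0.016,  0.034]), 0.72)]
[185, 205] [-0.006   0.0725]
[181, 212] [-0.028   0.0708]
[203, 227] [-0.0289 -0.003 ]
[209, 218] [ 0.0006 -0.0029]
[190, 205] [0.0016 0.061 ]
top corner_stop [(array([4.879e-01, 1.650e-01, 3.000e-04]), array([0.005, 0.001]), 0.8)]
top white_block []
```

Emit:
servo_tool(
  rows=[1, -0.02, -0.02, 0, 0, 1, -0.02, -0.02, 0, 0, 1, -0.02, -0.012, 0, 0, 1, 0, 0, 0.035, 0, 1, 0, 0, 0.035, 0],
)

```text
time: 17.08
position: [0.4473, 0.2456, 0.0153]
tool_rot: [0.885, 0.466, 0.003, 0.001]
ft_force: [0.8, 0.8, 0.2]
grip_width: 0.0005
grip_force: 0.0
```

Emit:
servo_tool(
  rows=[1, 0, 0, 0.025, 0, 1, 0, 0, 0.003, 0, 1, 0, 0.006, 0, 0, 1, 0, 0.006, 0, 0, 1, 0, 0.006, 0, 0],
)

```text
time: 17.5
position: [0.4636, 0.2351, -0.0127]
tool_rot: [0.885, 0.466, 0.002, 0.0]
ft_force: [1.9, 0.4, 0.9]
grip_width: 0.0003
grip_force: 0.0
```

Emit:
servo_tool(
  rows=[1, 0, 0.003, 0, 0, 1, 0, 0.002, 0, 0, 1, 0, 0.001, 0, 0, 1, 0, 0, 0, 0],
)

```text
time: 17.83
position: [0.467, 0.2315, -0.0135]
tool_rot: [0.885, 0.466, 0.001, 0.0]
ft_force: [0.4, 0.4, -0.5]
grip_width: 0.0006
grip_force: 0.0
```

Emit:
servo_tool(
  rows=[1, 0, 0.001, 0, 0, 1, 0, 0.001, 0, 0, 1, 0, 0.001, 0, 0, 1, 0, 0, 0, 0],
)

```text
time: 18.17
position: [0.469, 0.2299, -0.0142]
tool_rot: [0.885, 0.466, 0.0, 0.0]
ft_force: [0.6, -0.3, 0.4]
grip_width: 0.0004
grip_force: 0.0
```

Emit:
servo_tool(
  rows=[1, 0, 0.001, 0, 0, 1, 0, 0.001, 0, 0, 1, 0, 0, 0, 0],
)

```text
time: 18.42
position: [0.4707, 0.2288, -0.0142]
tool_rot: [0.885, 0.466, 0.0, 0.0]
ft_force: [-0.7, -0.5, 0.1]
grip_width: 0.0005
grip_force: 0.0
```

Emit:
servo_tool(
  rows=[1, 0, 0.001, 0, 0, 1, 0, 0.001, 0, 0, 1, 0, 0.001, 0, 0, 1, 0, 0, 0, 0],
)

```text
time: 18.75
position: [0.4733, 0.227, -0.0141]
tool_rot: [0.885, 0.466, 0.0, 0.0]
ft_force: [0.1, -0.3, 0.1]
grip_width: 0.0009
grip_force: 0.0
```

Emit:
servo_tool(
  rows=[1, 0, 0.001, 0, 0, 1, 0, 0.001, 0, 0, 1, 0, 0, 0, 0],
)

```text
time: 19.0
position: [0.475, 0.2259, -0.0141]
tool_rot: [0.885, 0.466, 0.0, 0.0]
ft_force: [-0.3, -0.4, 0.8]
grip_width: 0.0005
grip_force: 0.0
```

Emit:
servo_tool(
  rows=[1, 0, 0.001, 0, 0, 1, 0, 0.001, 0, 0, 1, 0, 0, 0, 0],
)

```text
time: 19.25
position: [0.4755, 0.2253, -0.0142]
tool_rot: [0.885, 0.466, -0.001, -0.001]
ft_force: [-2.0, 3.8, 1.5]
grip_width: 0.0004
grip_force: 1.9
```

Emit:
servo_tool(
  rows=[1, 0, 0.001, 0, 0, 1, 0, 0.001, 0, 0, 1, 0, 0, 0, 0],
)

```text
time: 19.5
position: [0.4754, 0.2253, -0.0141]
tool_rot: [0.885, 0.465, -0.001, -0.002]
ft_force: [-3.7, 9.3, 4.0]
grip_width: 0.0002
grip_force: 4.8
```

Emit:
servo_tool(
  rows=[1, 0, -0.006, 0, 0, 1, 0, -0.015, 0, 0, 1, 0, -0.01, -0.03, 0, 1, 0, 0, -0.04, 0, 1, 0, 0, -0.04, 0],
)

```text
time: 19.92
position: [0.4496, 0.2411, 0.0957]
tool_rot: [0.884, 0.467, -0.003, -0.0]
ft_force: [0.5, 0.0, 1.2]
grip_width: 0.0006
grip_force: 0.0
```

Emit:
servo_tool(
  rows=[1, 0, 0, -0.04, 0, 1, 0, 0, -0.04, 0, 1, 0, 0, -0.04, 0, 1, 0.02, 0, -0.03, 0, 1, 0, 0, 0, 0],
)

```text
time: 20.33
position: [0.4695, 0.261, 0.2532]
tool_rot: [0.885, 0.466, 0.009, 0.001]
ft_force: [1.0, 0.3, -0.2]
grip_width: 0.0004
grip_force: 0.0
```

```bash
python3 chk.py; python3 look.py w8; python3 - <<'E'
import cv2,numpy as np
f=lambda n,a,b,c,d:cv2.resize(cv2.imread(n)[a:b,c:d],(400,400),interpolation=2)
cv2.imwrite('pics/end.png',np.hstack([f('pics/w8.png',200,420,170,390) if 0 else f('pics/last_top.png',160,250,140,230),f('pics/last_side.png',250,360,230,340)]))
E
```

```text
20.3333 [0.46946813 0.26098344 0.25319168] 55.58926627099247 [-0.06462799  0.06956451]
side tube [(array([0.4927, 0.2047, 0.0006]), array([-0.013,  0.037]), 0.92)]
[298, 284] [-0.0075  0.0017]
[294, 285] [-0.0001  0.0089]
[280, 308] [0.001  0.0759]
[288, 315] [-0.0238  0.0808]
[292, 314] [-0.0309  0.074 ]
[305, 288] [-0.0273  0.002 ]
side corner_stop [(array([ 0.4841,  0.1666, -0.0019]), array([0.001, 0.   ]), 0.71)]
side white_block [(array([0.4927, 0.3453, 0.0023]), array([-0.094,  0.152]), 0.85)]
top tube []
[186, 205] [-0.0045  0.0702]
[182, 213] [-0.0288  0.0669]
[203, 226] [-0.0266 -0.0015]
[208, 218] [-0.0009 -0.0006]
[190, 205] [0.0016 0.061 ]
top corner_stop [(array([4.842e-01, 1.651e-01, 3.000e-04]), array([ 0.002, -0.001]), 0.69)]
top white_block [(array([0.4883, 0.2073, 0.0049]), array([-0.019,  0.036]), 0.68)]
t 21.0333 tcp [0.4636 0.2576 0.2456] yaw 55.54286596016905 cam [0.501 0.311 0.435] stop-frame [-0.06750271  0.06346691]
tube [(array([ 0.4924,  0.2046, -0.0034]), 0.76)]
[307, 175] [[0.5022, 0.2396], [0.5021, 0.2449]]
[303, 228] [[0.4577, 0.1814], [0.4609, 0.191]]
[309, 236] [[0.4582, 0.167], [0.4613, 0.1777]]
[326, 236] [[0.4776, 0.1537], [0.4793, 0.1653]]
[331, 180] [[0.5249, 0.216], [0.5231, 0.2231]]
corner_stop [(array([0.4859, 0.1634, 0.0008]), 0.95)]
[336, 88] [[0.5911, 0.31], [0.5861, 0.3101]]
[331, 92] [[0.5835, 0.3096], [0.579, 0.3097]]
[328, 236] [[0.4799, 0.1521], [0.4811, 0.1609]]
[353, 235] [[0.5093, 0.1338], [0.5088, 0.1436]]
[361, 91] [[0.6149, 0.2894], [0.6086, 0.2907]]
white_block [(array([ 0.4928,  0.3442, -0.0015]), 0.68)]
[225, 91] [[0.4753, 0.3852], [0.4775, 0.3788]]
[219, 117] [[0.4505, 0.3646], [0.4549, 0.3599]]
[282, 135] [[0.5039, 0.301], [0.5036, 0.3019]]
[287, 110] [[0.5263, 0.3228], [0.5241, 0.3218]]
```

View pics/end.png

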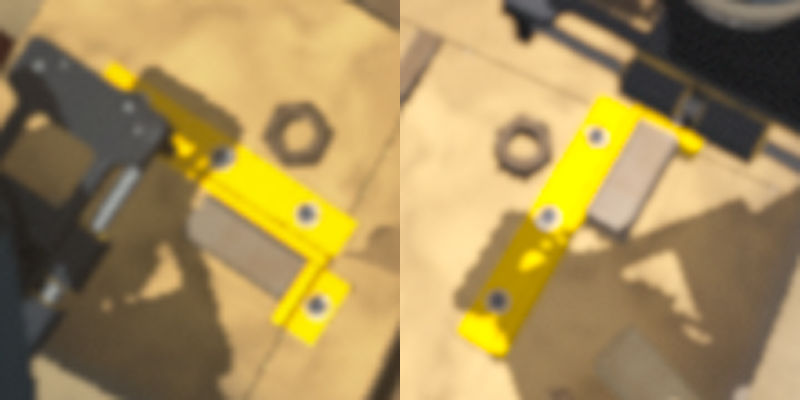

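The picture shows the tube in the corner, its long side flush along the fence and its end at the short stop. The block and nut are where they were, and the gripper is clear and high.

```bash
python3 -c "
from rig import robot
print(robot.hand_in())"
```

```text
the job is handed in; nothing more can be done
None
```

I pushed the tube into the corner of the yellow stop, flush against the long fence and up against the end stop. I handed the job in at about 21 s; the white block and nut looked unmoved, the other loose things weren't re-checked, and the arm was clear.

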